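Sort the hand tools back into their foam inlays

TASK

Put the four loose hand tools (the long wrench, the short wrench, the red pliers and the yellow screwdriver) back into the foam inlays, each lying flat and fully down in the cut-out made for it. Mind that the short wrench also drops into the long wrench's cut-out, where it does not belong.

Things in the scene. Friction and masses are not known exactly. Their poses are not given: they have to be found in the camera images.
- long_wrench: The longer steel combination wrench, 196 x 29 x 7 mm, 0.14 kg, lying flat. Origin: middle of its underside; long axis own y, open end at -y (29 mm wide), ring end at +y (24 mm wide). The shank is 11 mm wide, from 1 to 5 mm above the underside; it balances near the origin.
- short_wrench: The shorter steel combination wrench, 154 x 22 x 7 mm, 0.09 kg, lying flat. Origin: middle of its underside; long axis own y, open end at -y (22 mm wide), ring end at +y (19 mm wide). The shank is 8 mm wide, from 1 to 5 mm above the underside; it balances near the origin.
- pliers: Pliers with red handles, 171 x 56 x 14 mm, 0.2 kg, lying flat. Origin: centre of its outline, on the underside; long axis own y, jaws to -y, handles (56 mm over both, not hinged) to +y. It balances at y = 8 mm; grip across the roots of the handles, centred at y = 2 mm (35 to 43 mm wide, widening to +y).
- driver: Screwdriver, yellow handle, 182 x 29 x 29 mm, 0.07 kg, lying. Origin: middle of its length, at underside height; long axis own y. The handle (28 mm wide, 29 mm high) runs from y = -9 to +91 mm, the thin blade to y = -91 mm, 12 mm above the underside. Grip the handle across at about y = 35 mm.
- nest_long_wrench: Fixed foam inlay, 222 (own y, pointing away from the robot) x 100 x 28 mm high; origin: centre of underside. Finger groove right across, floor 6 mm up, y = -25 to 25 mm. Cut-out: the long dog-bone, 212 mm long, end pockets 45 mm wide, slot between 28 mm wide, floor 18 mm up. The long wrench is home with its origin over the inlay's, along it, either way round.
- nest_short_wrench: Fixed foam inlay, 222 (own y, pointing away from the robot) x 100 x 28 mm high; origin: centre of underside. Finger groove right across, floor 6 mm up, y = -25 to 25 mm. Cut-out: the short dog-bone, 170 mm long, end pockets 38 mm wide, slot between 26 mm wide, floor 18 mm up. The short wrench is home with its origin over the inlay's, along it, either way round.
- nest_pliers: Fixed foam inlay, 222 (own y, pointing away from the robot) x 100 x 28 mm high; origin: centre of underside. Finger groove right across, floor 6 mm up, y = -24 to 26 mm. Cut-out y = -94 to 94 mm, floor 14 mm up: 38 mm wide for jaws (y < -24), 72 mm for handles, a 7 mm foam tongue between them (y > 48). Pliers home: origin over origin, axes in line, jaws to -y.
- nest_driver: Fixed foam inlay, 222 (own y, pointing away from the robot) x 100 x 28 mm high; origin: centre of underside. Finger groove right across, floor 6 mm up, y = 12 to 58 mm. Cut-out y = -99 to 99 mm, floor 10 mm up: 22 mm wide for the blade (y < -17), 44 mm wide for the handle. Screwdriver home: origin over origin, axes in line, blade to -y.

How it is judged:
By the outcome, as a careful person would: the job done as asked, in the order asked, and still so for the second after the job is handed in, with the robot touching nothing.
It also fails if it takes over 102 s, if anything falls off the work surface, if the arm or the gripper's body presses on something with over 40 N, if the wrist force passes 120 N, or if a joint passes its speed limit or range.

ROBOT

A 6-joint arm with a two-finger parallel gripper is mounted at the origin on a cart in front of the work surface, level with it; the furniture and walls round the work are solid. World frame = base frame: x ahead of the robot, y to its left, z up, the work surface at z = 0. Lengths are in mm, angles in rad, forces in N, time in s.
With the tool pointing down it reaches from about 375 to 975 mm from the base axis. Payload 3.8 kg.
Tool frame: the origin (TCP) lies at the very end of the fingers, on their centre line; the grasp point (between the pads) lies r.grip_depth behind it (r.grip_depth is the distance from the TCP to the grasp point, in mm); z points along the fingers, y is the line along which they close (so a half turn about z gives the same grasp; the last joint's range is limited). The gripper opens to 88 mm and grips with 3 to 60 N. Pads are 18 mm wide; open, the fingers measure 123 mm over their backs; the gripper's body (75 mm by 187 mm) begins 45 mm behind the grasp point.
Start: joints at [-1.229, 0.264, 1.604, -0, 1.274, -0.037], TCP at [249.613, -627.145, 238.706] pointing down, gripper open.
Joint ranges: [-2.63, 2.63], [-0.94, 2.18], [0.31, 2.57], [-1.31, 4.45], [0, 2.66], [-2.55, 2.55]. Speed limits (rad/s): [2.57, 2.57, 3.14, 3.14, 3.14, 3.14].

INTERFACE

Orientations are given as [roll, pitch, yaw] about the fixed x, y, z axes, in that order (R = Rz(yaw) Ry(pitch) Rx(roll)).
In Python, from station import r, optics, finder gives the robot as it stands.
- The arm moves only by the shell command python3 -m creep 'ROWS' [FORCE]. ROWS is JSON, one flat list of numbers, 7 for each row, row after row: the shift along the tool's x, y, z in units of 50 mm (1.0 is 50 mm), then the turn, a rotation vector about the tool's x, y, z in units of 8 degrees (1.0 is 8 degrees), then the closure, from 0 (fully open) to 1 (shut). In form: [x, y, z, ax, ay, az, grip, x, y, z, ax, ay, az, grip, ...]. A call has 1 to 20 rows; each row shifts and turns the commanded pose from where the row before left it, along the tool's axes as they then stand; what a row does not reach is not made up. A row lasts 1/10 s, in which the tool goes at most 50 mm and 8.59 degrees, less where a joint would pass 70% of its speed; a pose out of reach is approached as far as the arm can. A call is refused whole if a number of a shift passes 1 or a number of a turn 1, either way. A call with a gripper value outside its range is refused whole. The fingers move at their own pace and stop on an object; FORCE is the grip in N (left out, the last holds). Time passes only in rows, so rows that do not move let the fingers close. It gives the time, the measured TCP pose, the force, the opening and the grip force at its end, in the units of the state.
- r.read_state(): the state, without advancing time (a new reading comes with each control period).
- optics.read_camera(name): name is "side" or "top" or "wrist"; returns a dict with "color" (400x640x3 uint8, red, green, blue), "K" (3x3 intrinsics, pixels), "k1" (the pictures are not rectified: a ray, as slopes to the right and down, at radius r is drawn at 1 + k1 r^2 times it, then the intrinsics apply), "extrinsics" (4x4, takes a point from camera to world coordinates). Camera axes: x right, y down, z forward; pixel columns grow to the right and rows downward; lengths in mm; the calibration is good to about 2 mm. A picture is of the moment at which its call begins. There is no depth.
- r.job_done(): hands the job in; it is judged then, once.
Trained networks look in the newest picture that a camera, given by its name, has taken for a name from the list of things; names that differ only in an ending like _2 or _b are one class to them, and where a whole thing is asked for, a point or a joint stands for the part that bears it (a point fixed in the world has none). Each returns a list of dicts, best first, with "score" (0 to 1); they miss things now and then, are a little off and sometimes report something else, mostly with a low value. They report only what shows in the picture. A call takes as long as a camera call.
- finder.masks_of(label, camera): "region" (400x640 bool, what is visible of it).
- finder.spot_point(label, camera): "centre" ([x, y, z] in mm, in world coordinates, good to about 4 mm: a listed point, or the origin of a listed thing).
The state is a dict: "time": time; "joint_pos": joint angles; "qvel": joint speeds; "effort": joint torques, N m; "tcp_pos": TCP position; "orientation": TCP orientation; "force": force on the tool from outside, world axes, zero at the start; "moment": the same for the moment, N m; "finger_gap": finger opening in mm; "grip_force": force on a finger pad.
Only numpy, scipy, OpenCV 4.12 (cv2) and the standard library are available. Lean on these libraries where they do the work, as an engineer would, in place of code of your own. Each camera call takes 0.05 s, during which the arm holds its last target. There are 200 camera calls.

## Working session

There is one attempt and no reset: what is moved stays moved. The work goes in short steps, Python scripts to look and compute and a shell command to move; the robot and the scene stay as the last step left them, time stands still between calls to the robot, and variables do not carry over. Pictures are saved under pics/ and viewed, at most 17 in all, crops included, and the job is handed in when it is done.

```bash
ls; mkdir -p pics; python3 - <<'E'
from station import r, optics, finder
import cv2,numpy as np
s=r.read_state(); print(s['time'],s['tcp_pos'],s['orientation'],s['finger_gap'],r.grip_depth)
for c in ['top','side']:
    d=optics.read_camera(c); cv2.imwrite(f'pics/{c}0.png',d['color'][:,:,::-1]); print(c,d['K'].tolist(),d['k1'],np.round(d['extrinsics'],3).tolist())
    for n in ['long_wrench','short_wrench','pliers','driver','nest_long_wrench','nest_short_wrench','nest_pliers','nest_driver']:
        print(n,[(round(p['score'],2),np.round(p['centre']).tolist()) for p in finder.spot_point(n,c)[:2]])
E
```

```text
pics
0.0 [ 249.369269   -626.5110699   237.43561408] [-3.13946380e+00 -5.27770410e-05  3.78806919e-01] 87.9044152794077 18.700000000000003
top [[520.1114062323408, 0.0, 319.0646803580765], [0.0, 520.1114062323408, 199.1996311196164], [0.0, 0.0, 1.0]] -0.05869762855523276 [[-0.006, -0.998, 0.064, 449.599], [-1.0, 0.005, -0.024, 58.199], [0.024, -0.064, -0.998, 1107.701], [0.0, 0.0, 0.0, 1.0]]
long_wrench [(0.82, [411.0, -76.0, -1.0]), (0.68, [625.0, 224.0, -1.0])]
short_wrench [(0.84, [370.0, 306.0, 0.0])]
pliers [(0.95, [383.0, -214.0, -3.0])]
driver [(0.8, [399.0, 160.0, -6.0])]
nest_long_wrench [(0.77, [599.0, 80.0, -3.0])]
nest_short_wrench [(0.67, [599.0, -57.0, -2.0])]
nest_pliers [(0.83, [630.0, -212.0, 0.0])]
nest_driver [(0.58, [624.0, 224.0, -2.0])]
side [[392.93204346472703, 0.0, 315.06542990493756], [0.0, 392.93204346472703, 199.80547367019003], [0.0, 0.0, 1.0]] -0.07372009982102712 [[-0.961, -0.122, 0.249, 295.861], [-0.277, 0.396, -0.875, 864.965], [0.008, -0.91, -0.415, 409.407], [0.0, 0.0, 0.0, 1.0]]
long_wrench [(0.64, [411.0, -69.0, 1.0]), (0.41, [370.0, 309.0, 4.0])]
short_wrench [(0.86, [374.0, 308.0, 3.0])]
pliers [(0.61, [385.0, -208.0, 2.0])]
driver [(0.89, [400.0, 164.0, -1.0]), (0.21, [601.0, -52.0, 4.0])]
nest_long_wrench [(0.82, [598.0, 84.0, -2.0])]
nest_short_wrench [(0.56, [601.0, -51.0, 2.0])]
nest_pliers [(0.8, [627.0, -214.0, 1.0])]
nest_driver [(0.75, [624.0, 222.0, -4.0])]
```

View pics/top0.png

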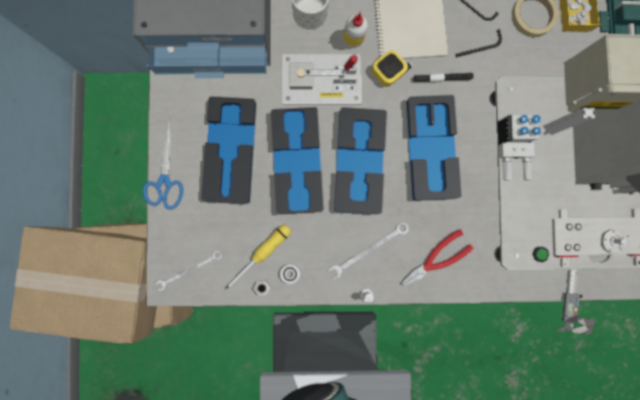

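View pics/side0.png

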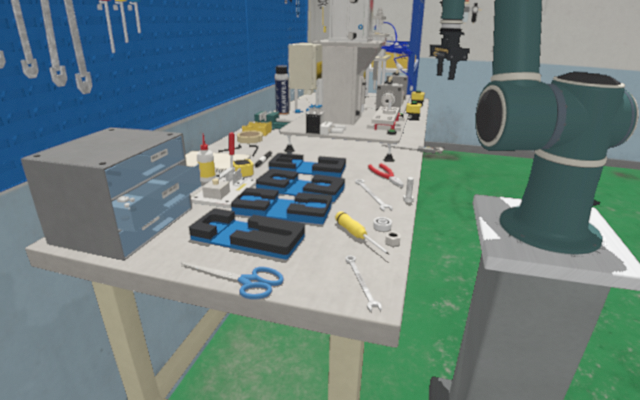

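The top view shows the inlays at columns 228, 297, 360 and 433, around row 150. The tools are at short wrench (188,270), driver (258,257), long wrench (370,250) and pliers (437,257), which agrees with the networks.

```bash
cat > h.py <<'E'
from station import r, optics, finder
import cv2,numpy as np
H={'long_wrench':3.5,'short_wrench':3.5,'pliers':7,'driver':14.5,'nest':28}
def px2w(d,uv,z):
    K=d['K'];k=d['k1'];E=d['extrinsics']
    p=cv2.undistortPointsIter(np.asarray(uv,float).reshape(-1,1,2),K,np.array([k,0,0,0,0.]),None,None,(3,50,1e-9)).reshape(-1,2)
    v=np.c_[p,np.ones(len(p))]@E[:3,:3].T; o=E[:3,3]
    return (o+v*((np.asarray(z)-o[2])/v[:,2])[:,None])[:,:2]
def pose(n,d,cam='top',z=None,roi=None):
    best=finder.masks_of(n,cam)[0]; m=best['region']
    cs,_=cv2.findContours(m.astype(np.uint8),cv2.RETR_EXTERNAL,cv2.CHAIN_APPROX_NONE)
    nn,lab,st,_=cv2.connectedComponentsWithStats(m.astype(np.uint8)); 
    ys,xs=np.nonzero(m); z=z if z is not None else H['nest' if n[:4]=='nest' else n]
    P=px2w(d,np.c_[xs,ys],z*np.ones(len(xs)))
    (c,(w,h),a)=cv2.minAreaRect(P.astype(np.float32))
    B=cv2.boxPoints((c,(w,h),a)); e=max([B[1]-B[0],B[2]-B[1]],key=np.linalg.norm); u=e/np.linalg.norm(e)
    if u[0]<0:u=-u
    cpca=P-P.mean(0); ev=np.linalg.svd(cpca,full_matrices=False)[2][0]; ev=ev*np.sign(ev[0])
    print(n,round(best['score'],2),'ncomp',nn-1,'rect c',np.round(c,1),'size',np.round(sorted((w,h)),1),'ang',round(np.arctan2(u[1],u[0]),3),'pca',round(np.arctan2(ev[1],ev[0]),3),'mean',np.round(P.mean(0),1))
    return P,m
E
python3 - <<'E'
from h import *
d=optics.read_camera('top'); im=d['color'].copy()
for n in ['long_wrench','short_wrench','pliers','driver','nest_long_wrench','nest_short_wrench','nest_pliers','nest_driver']:
    P,m=pose(n,d); im[m]=im[m]//2+np.array([0,127,0],np.uint8)
cv2.imwrite('pics/m.png',cv2.resize(im[80:310,130:500,::-1],None,fx=2.1,fy=2.1))
E
```

```text
long_wrench 0.92 ncomp 2 rect c [409.7 -77.6] size [ 21.7 182.4] ang -1.051 pca -1.007 mean [409.7 -70.1]
short_wrench 0.72 ncomp 1 rect c [410.9 -74.3] size [ 27.5 191.6] ang -1.019 pca -1.0 mean [409.5 -69.7]
pliers 0.82 ncomp 1 rect c [ 388.4 -215.3] size [ 57.8 166.3] ang -1.002 pca -1.003 mean [ 394.1 -222.2]
driver 0.57 ncomp 1 rect c [398.1 159.5] size [ 28.2 177.9] ang -0.789 pca -0.804 mean [417.9 140.4]
nest_long_wrench 0.95 ncomp 1 rect c [601.7  77.4] size [100.1 224.4] ang 0.054 pca 0.053 mean [600.4  77.1]
nest_short_wrench 0.67 ncomp 1 rect c [600.  -56.3] size [101.4 223.3] ang -0.063 pca -0.061 mean [598.4 -55.4]
nest_pliers 0.75 ncomp 1 rect c [ 628.5 -210.9] size [108.3 224.5] ang 0.042 pca 0.038 mean [ 627.4 -209.6]
nest_driver 0.64 ncomp 1 rect c [623.5 219.6] size [104.4 224.8] ang -0.062 pca -0.051 mean [622.6 219.2]
```

View pics/m.png

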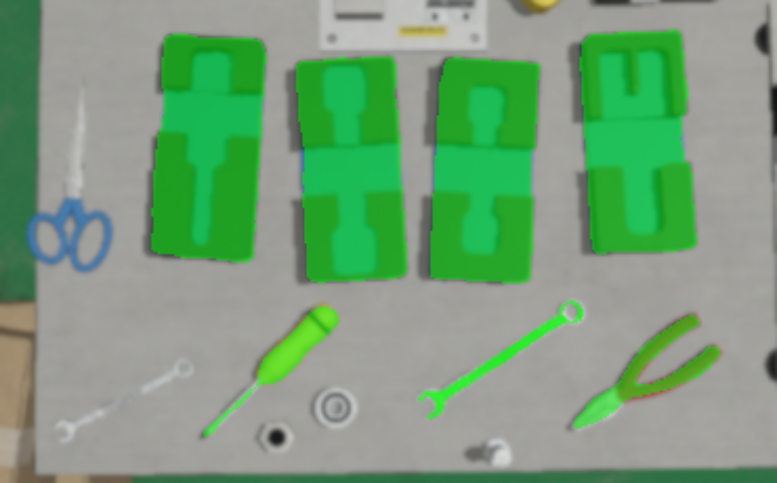

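```bash
cat >> h.py <<'E'
def shift(dx,dy,dz,yaw): # world shift -> tool shift in units
    c,s=np.cos(yaw),np.sin(yaw); return np.round(np.array([dx*c+dy*s,dx*s-dy*c,-dz])/50,3)
def go(x,y,z,yaw=None):
    st=r.read_state(); p=st['tcp_pos']; rpy=st['orientation']; d=np.array([x,y,z])-p
    ty=rpy[2] if yaw is None else yaw
    dy=(ty-rpy[2]+np.pi/2)%np.pi-np.pi/2 if yaw is None else (ty-rpy[2]+np.pi)%(2*np.pi)-np.pi
    print('at',np.round(p,1),np.round(rpy,3),'| shift first',shift(*d,rpy[2]),'| az units',round(-np.degrees(dy)/8,2),'| shift after turn',shift(*d,ty))
E
python3 - <<'E'
from h import *
print(shift(40,327,0,.379),shift(120,225,-40,.379))
E
```

```text
[ 3.163 -5.78   0.   ] [ 3.895 -3.293  0.8  ]
```

```bash
python3 -m creep '[0.4,-0.72,0,0,0,0,0, 0.4,-0.72,0,0,0,0,0, 0.4,-0.72,0,0,0,0,0, 0.4,-0.72,0,0,0,0,0, 0.4,-0.72,0,0,0,0,0, 0.4,-0.72,0,0,0,0,0, 0.4,-0.72,0,0,0,0,0, 0.4,-0.72,0,0,0,0,0, 0.65,-0.55,0.13,0,0,0,0, 0.65,-0.55,0.13,0,0,0,0, 0.65,-0.55,0.13,0,0,0,0, 0.65,-0.55,0.13,0,0,0,0, 0.65,-0.55,0.13,0,0,0,0, 0.65,-0.55,0.13,0,0,0,0]' && python3 -m creep '[0,0,0,0,0,-1,0, 0,0,0,0,0,-1,0, 0,0,0,0,0,-1,0, 0,0,0,0,0,-1,0, 0,0,0,0,0,-1,0, 0,0,0,0,0,-1,0, 0,0,0,0,0,-1,0, 0,0,0,0,0,-1,0, 0,0,0,0,0,-1,0, 0,0,0,0,0,-1,0, 0,0,0,0,0,-1,0, 0,0,0,0,0,-1,0, 0,0,0,0,0,-0.5,0, 0,0,0,0,0,0,0]'
python3 - <<'E'
from h import *
d=optics.read_camera('wrist'); cv2.imwrite('pics/w1.png',d['color'][:,:,::-1])
P,m=pose('long_wrench',d,'wrist')
print(np.round(d['extrinsics'],2).tolist())
go(410.5,-74.5,3,2.12)
E
```

```text
time: 2.75
tcp_pos: [412.6, -73.3, 200.0]
orientation: [3.141, -0.001, 0.379]
force: [0.2, -1.6, 0.3]
finger_gap: 88.1
grip_force: 0.0
time: 4.15
tcp_pos: [412.0, -75.0, 199.9]
orientation: [3.141, 0.0, 2.124]
force: [1.4, -0.3, 0.3]
finger_gap: 87.9
grip_force: 0.0
long_wrench 0.78 ncomp 1 rect c [410.3 -74. ] size [ 27.8 195.6] ang -1.028 pca -1.008 mean [405.8 -64.4]
[[0.85, 0.5, 0.16, 372.0], [0.53, -0.81, -0.25, -9.86], [-0.0, 0.3, -0.95, 346.69], [0.0, 0.0, 0.0, 1.0]]
at [412.  -75.  199.8] [3.141 0.    2.122] | shift first [ 0.023 -0.02   3.937] | az units 0.02 | shift after turn [ 0.023 -0.02   3.937]
```

View pics/w1.png

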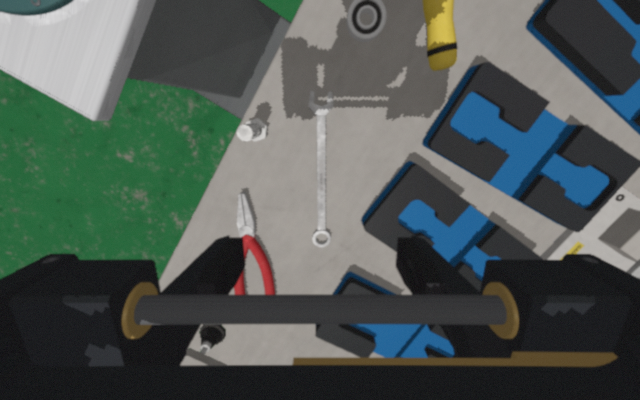

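Wrist picture: the long wrench runs vertically at column 321, rows 100–240, between the fingers. Its measured size is 195.6 mm, which fits.

```bash
python3 -m creep '[0.02,-0.02,0.8,0,0,0,0.45, 0,0,0.8,0,0,0,0.45, 0,0,0.8,0,0,0,0.45, 0,0,0.8,0,0,0,0.45, 0,0,0.5,0,0,0,0.45, 0,0,0.2,0,0,0,0.45, 0,0,0.06,0,0,0,0.45, 0,0,0,0,0,0,0.45, 0,0,0,0,0,0,1, 0,0,0,0,0,0,1, 0,0,0,0,0,0,1, 0,0,0,0,0,0,1, 0,0,0,0,0,0,1, 0,0,0,0,0,0,1]' 35 && python3 -m creep '[0,0,-0.2,0,0,0,1, 0,0,-0.4,0,0,0,1, 0,0,-0.6,0,0,0,1, 0,0,-0.6,0,0,0,1, 0,0,0,0,0,0,1]'
python3 - <<'E'
from h import *
go(601.5,77.5,70,.054+np.pi)
E
```

```text
time: 5.65
tcp_pos: [411.0, -74.7, 2.1]
orientation: [3.141, 0.001, 2.124]
force: [0.7, 1.0, 2.4]
finger_gap: 9.0
grip_force: 35.0
time: 6.15
tcp_pos: [413.8, -75.5, 96.0]
orientation: [3.136, 0.006, 2.124]
force: [0.3, -0.1, -0.3]
finger_gap: 9.2
grip_force: 35.0
at [413.8 -75.5  96. ] [3.136 0.006 2.124] | shift first [0.63  4.801 0.52 ] | az units -7.67 | shift after turn [-3.914  2.852  0.52 ]
```

```bash
python3 -m creep '[0.1,0.8,0,0,0,0,1, 0.1,0.8,0,0,0,0,1, 0.1,0.8,0,0,0,0,1, 0.1,0.8,0,0,0,0,1, 0.1,0.8,0,0,0,0,1, 0.1,0.8,0,0,0,0,1, 0,0,0,0,0,-0.96,1, 0,0,0,0,0,-0.96,1, 0,0,0,0,0,-0.96,1, 0,0,0,0,0,-0.96,1, 0,0,0,0,0,-0.96,1, 0,0,0,0,0,-0.96,1, 0,0,0,0,0,-0.96,1, 0,0,0,0,0,-0.96,1, 0,0,0,0,0,0,1, 0,0,0,0,0,0,1]'
python3 - <<'E'
from h import *
d=optics.read_camera('wrist'); cv2.imwrite('pics/w2.png',d['color'][:,:,::-1])
st=r.read_state()
try:
  P,m=pose('long_wrench',d,'wrist',z=st['tcp_pos'][2]+2)
  P,m=pose('nest_long_wrench',d,'wrist')
except Exception as e: print(e)
go(601.5,77.5,21,.054+np.pi)
E
```

```text
time: 7.75
tcp_pos: [598.2, 76.9, 90.6]
orientation: [-3.142, -0.002, -3.09]
force: [-1.4, -0.5, -1.0]
finger_gap: 9.3
grip_force: 35.0
long_wrench 0.62 ncomp 2 rect c [586.4  74. ] size [ 29.1 174.8] ang 0.03 pca 0.055 mean [561.3  74.3]
nest_long_wrench 0.88 ncomp 5 rect c [602.2  78.7] size [102.6 223.2] ang 0.051 pca 0.05 mean [555.5  76.5]
at [598.7  77.   91.3] [-3.142e+00 -1.000e-03 -3.088e+00] | shift first [-0.057  0.008  1.405] | az units -0.01 | shift after turn [-0.057  0.008  1.405]
```

View pics/w2.png

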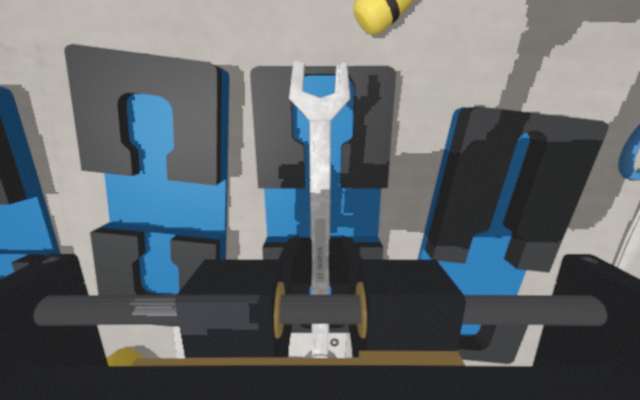

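Held and aligned: the open end at (320,90) sits over the near pocket and the shank at column 320 lies along the slot. I'll lower it now.

```bash
python3 -m creep '[-0.07,0.02,0.4,0,0,0,1, 0,0,0.5,0,0,0,1, 0,0,0.3,0,0,0,1, 0,0,0.14,0,0,0,1, 0,0,0.06,0,0,0,1, 0,0,0,0,0,0,1, 0,0,0,0,0,0,1]'
python3 - <<'E'
from h import *
go(602.5,78,20,.054+np.pi)
E
```

```text
time: 8.6
tcp_pos: [603.3, 78.3, 22.7]
orientation: [3.142, 0.002, -3.087]
force: [0.6, 0.7, -0.3]
finger_gap: 9.3
grip_force: 35.0
at [603.3  78.3  22.7] [ 3.142e+00  2.000e-03 -3.087e+00] | shift first [ 0.016 -0.004  0.054] | az units 0.01 | shift after turn [ 0.016 -0.004  0.054]
```

```bash
python3 -m creep '[0,0,0.05,0,0,0,1, 0,0,0,0,0,0,1, 0,0,0,0,0,0,0.6, 0,0,0,0,0,0,0.6, 0,0,0,0,0,0,0.6, 0,0,0,0,0,0,0.6, 0,0,-0.3,0,0,0,0.6, 0,0,-0.6,0,0,0,0.6, 0,0,-0.8,0,0,0,0.6, 0,0,-0.8,0,0,0,0.6, 0,0,-0.5,0,0,0,0.6]'
python3 - <<'E'
from h import *
d=optics.read_camera('top')
P,m=pose('long_wrench',d,z=21); 
im=d['color']; cv2.imwrite('pics/t2.png',cv2.resize(im[80:310,130:500,::-1],None,fx=2.1,fy=2.1))
print([(q['score'],np.round(q['centre'])) for c in ('top','side') for q in finder.spot_point('short_wrench',c)[:1]] if optics.read_camera('side') else 0)
go(372,307,170,2.1)
E
```

```text
time: 9.7
tcp_pos: [604.1, 78.3, 174.2]
orientation: [3.141, 0.005, -3.087]
force: [0.5, 0.0, 0.2]
finger_gap: 35.1
grip_force: 0.0
long_wrench 0.7 ncomp 1 rect c [558.7  71.3] size [ 25.1 103.3] ang -0.003 pca 0.08 mean [559.2  73.7]
[(0.6, array([374., 307.,   4.]))]
at [601.7  78.1 168.6] [-3.142e+00 -1.000e-03 -3.087e+00] | shift first [ 4.336  4.823 -0.027] | az units 7.85 | shift after turn [ 6.271 -1.655 -0.027]
```

View pics/t2.png

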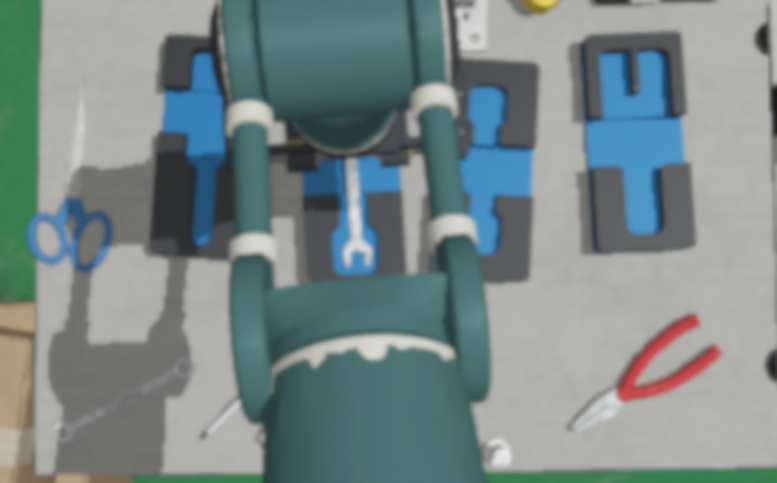

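The open end shows in the near pocket at (355,255), so the long wrench looks seated. Next is the short wrench, ends at (64,432) and (182,367).

```bash
python3 -m creep '[0.48,0.54,0,0,0,0,0.4, 0.48,0.54,0,0,0,0,0.4, 0.48,0.54,0,0,0,0,0.4, 0.48,0.54,0,0,0,0,0.4, 0.48,0.54,0,0,0,0,0.4, 0.48,0.54,0,0,0,0,0.4, 0.48,0.54,0,0,0,0,0.4, 0.48,0.54,0,0,0,0,0.4, 0.48,0.54,0,0,0,0,0.4, 0,0,0,0,0,1,0.4, 0,0,0,0,0,1,0.4, 0,0,0,0,0,1,0.4, 0,0,0,0,0,1,0.4, 0,0,0,0,0,1,0.4, 0,0,0,0,0,1,0.4, 0,0,0,0,0,1,0.4, 0,0,0,0,0,1,0.4, 0,0,0,0,0,0,0.4, 0,0,0,0,0,0,0.4]'
python3 - <<'E'
from h import *
d=optics.read_camera('wrist'); cv2.imwrite('pics/w3.png',d['color'][:,:,::-1])
P,m=pose('short_wrench',d,'wrist')
d=optics.read_camera('top')
P,m=pose('long_wrench',d,z=21); P,m=pose('nest_long_wrench',d)
go(372,307,2,2.08)
E
```

```text
time: 11.85
tcp_pos: [372.5, 308.3, 167.6]
orientation: [-3.138, 0.0, 2.083]
force: [-0.7, 0.5, -0.4]
finger_gap: 53.3
grip_force: 0.0
short_wrench 0.95 ncomp 1 rect c [373.3 306.4] size [ 21.4 153.2] ang -1.068 pca -1.087 mean [369.5 311.6]
long_wrench 0.61 ncomp 1 rect c [601.3  72.5] size [ 25.2 189. ] ang 0.012 pca 0.041 mean [594.5  75.5]
nest_long_wrench 0.67 ncomp 1 rect c [601.1  77.4] size [100.1 223.3] ang 0.056 pca 0.056 mean [601.4  77.5]
at [373.3 308.9 169. ] [-3.141  0.     2.081] | shift first [-0.02  -0.041  3.34 ] | az units 0.0 | shift after turn [-0.02  -0.041  3.34 ]
```

View pics/w3.png

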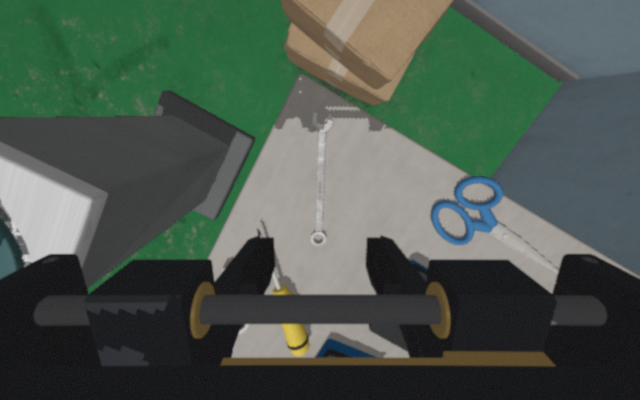

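The short wrench lies vertically at column 320, rows 120–240, and measures 153 x 21 mm, which is right. Grip it.

```bash
python3 -m creep '[-0.04,-0.02,0.7,0,0,0,0.45, 0,0,0.8,0,0,0,0.45, 0,0,0.8,0,0,0,0.45, 0,0,0.6,0,0,0,0.45, 0,0,0.3,0,0,0,0.45, 0,0,0.1,0,0,0,0.45, 0,0,0.03,0,0,0,0.45, 0,0,0,0,0,0,0.45, 0,0,0,0,0,0,1, 0,0,0,0,0,0,1, 0,0,0,0,0,0,1, 0,0,0,0,0,0,1, 0,0,0,0,0,0,1, 0,0,0,0,0,0,1]' 35 && python3 -m creep '[0,0,-0.2,0,0,0,1, 0,0,-0.4,0,0,0,1, 0,0,-0.6,0,0,0,1, 0,0,-0.6,0,0,0,1, 0,0,0,0,0,0,1, 0,0,0,0,0,0,1]'
python3 - <<'E'
from h import *
go(601.5,-56,92,-.062+np.pi)
E
```

```text
time: 13.5
tcp_pos: [373.5, 306.8, 2.9]
orientation: [-3.142, -0.0, 2.079]
force: [0.2, -0.1, 1.5]
finger_gap: 6.4
grip_force: 35.0
time: 14.1
tcp_pos: [373.9, 307.1, 93.5]
orientation: [3.14, -0.0, 2.08]
force: [-0.8, -0.6, -1.7]
finger_gap: 6.4
grip_force: 35.0
at [373.9 307.1  93.5] [ 3.14 -0.    2.08] | shift first [-8.558  0.438  0.03 ] | az units -7.16 | shift after turn [-4.992 -6.965  0.03 ]
```

```bash
python3 -m creep '[-0.78,0.04,0,0,0,0,1, -0.78,0.04,0,0,0,0,1, -0.78,0.04,0,0,0,0,1, -0.78,0.04,0,0,0,0,1, -0.78,0.04,0,0,0,0,1, -0.78,0.04,0,0,0,0,1, -0.78,0.04,0,0,0,0,1, -0.78,0.04,0,0,0,0,1, -0.78,0.04,0,0,0,0,1, -0.78,0.04,0,0,0,0,1, -0.78,0.04,0,0,0,0,1, 0,0,0,0,0,-0.9,1, 0,0,0,0,0,-0.9,1, 0,0,0,0,0,-0.9,1, 0,0,0,0,0,-0.9,1, 0,0,0,0,0,-0.9,1, 0,0,0,0,0,-0.9,1, 0,0,0,0,0,-0.9,1, 0,0,0,0,0,-0.85,1, 0,0,0,0,0,0,1]'
python3 - <<'E'
from h import *
d=optics.read_camera('wrist')
st=r.read_state()
P,m=pose('short_wrench',d,'wrist',z=st['tcp_pos'][2]+2); print(P[:,0].min())
P,m=pose('nest_short_wrench',d,'wrist')
cv2.imwrite('pics/w4.png',d['color'][:,:,::-1])
go(601,-56,92,-.062+np.pi)
d=optics.read_camera('top');P,m=pose('nest_short_wrench',d)
E
```

```text
time: 16.1
tcp_pos: [599.9, -57.0, 90.2]
orientation: [3.141, -0.004, 3.078]
force: [0.9, -0.2, -0.8]
finger_gap: 6.5
grip_force: 35.0
short_wrench 0.73 ncomp 1 rect c [485.3  48.9] size [ 4.1 16.6] ang 1.496 pca 1.486 mean [485.  49.]
482.6203301850486
nest_short_wrench 0.97 ncomp 3 rect c [600.6 -55.9] size [101.  222.4] ang -0.065 pca -0.068 mean [551.6 -52.8]
at [600.7 -57.1  91.3] [ 3.141e+00 -2.000e-03  3.075e+00] | shift first [-0.005  0.022 -0.013] | az units -0.03 | shift after turn [-0.005  0.022 -0.013]
nest_short_wrench 0.69 ncomp 5 rect c [600.9 -52.8] size [100.5 219.7] ang -0.014 pca 0.337 mean [573.  -44.1]
```

View pics/w4.png

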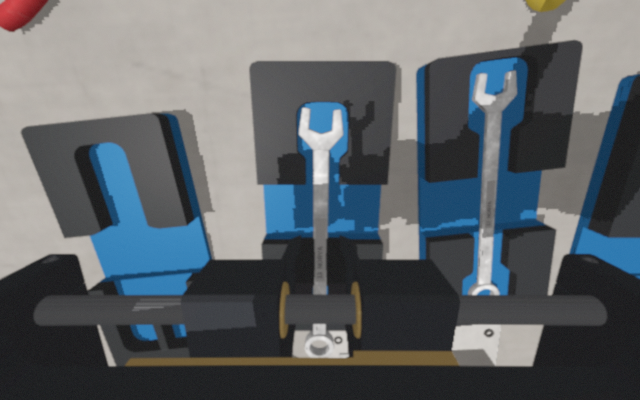

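Short wrench's open end at (320,125) is over its own near pocket. At right, the long wrench lies down in its cut-out, columns 475–515. Lower and release.

```bash
python3 -m creep '[0,0.02,0.4,0,0,0,1, 0,0,0.5,0,0,0,1, 0,0,0.3,0,0,0,1, 0,0,0.13,0,0,0,1, 0,0,0.05,0,0,0,1, 0,0,0,0,0,0,1, 0,0,0,0,0,0,1, 0,0,0.02,0,0,0,0.6, 0,0,0,0,0,0,0.6, 0,0,0,0,0,0,0.6]'
python3 -m creep '[0,0,0,0,0,0,0.6, 0,0,-0.3,0,0,0,0.6, 0,0,-0.6,0,0,0,0.6, 0,0,-0.8,0,0,0,0.6, 0,0,-0.8,0,0,0,0.6, 0,0,-0.5,0,0,0,0, 0,0,0,0,0,0,0]'
python3 - <<'E'
from h import *
d=optics.read_camera('wrist')
P,m=pose('short_wrench',d,'wrist',z=21)
u=np.array([np.cos(-1.002),np.sin(-1.002)]); print(np.array([388.4,-215.3])+2*u)
go(389,-217,170,2.14)
E
```

```text
time: 17.35
tcp_pos: [602.2, -56.3, 23.3]
orientation: [-3.142, 0.001, 3.078]
force: [-0.4, 0.4, 0.2]
finger_gap: 28.3
grip_force: 0.0
time: 18.05
tcp_pos: [605.4, -56.7, 179.5]
orientation: [-3.141, 0.011, 3.078]
force: [0.5, -1.2, -0.1]
finger_gap: 49.2
grip_force: 0.0
short_wrench 0.71 ncomp 1 rect c [603.1 -56.8] size [ 21.9 156.5] ang -0.082 pca -0.086 mean [597.4 -57. ]
[ 389.47723657 -216.98509981]
at [602.1 -56.3 173.9] [-3.141e+00  2.000e-03  3.078e+00] | shift first [ 4.048 -3.479  0.078] | az units 6.72 | shift after turn [-0.411 -5.322  0.078]
```

```bash
python3 -m creep '[0.58,-0.5,0,0,0,0,0, 0.58,-0.5,0,0,0,0,0, 0.58,-0.5,0,0,0,0,0, 0.58,-0.5,0,0,0,0,0, 0.58,-0.5,0,0,0,0,0, 0.58,-0.5,0,0,0,0,0, 0.58,-0.5,0,0,0,0,0, 0,0,0,0,0,0.96,0, 0,0,0,0,0,0.96,0, 0,0,0,0,0,0.96,0, 0,0,0,0,0,0.96,0, 0,0,0,0,0,0.96,0, 0,0,0,0,0,0.96,0, 0,0,0,0,0,0.96,0, 0,0,0,0,0,0,0, 0,0,0,0,0,0,0]'
python3 - <<'E'
from h import *
d=optics.read_camera('wrist')
P,m=pose('pliers',d,'wrist')
cv2.imwrite('pics/w5.png',d['color'][:,:,::-1])
d=optics.read_camera('top');P,m=pose('short_wrench',d,z=21);P,m=pose('nest_short_wrench',d)
go(389.5,-217,5,2.14)
E
```

```text
time: 19.75
tcp_pos: [387.0, -217.3, 171.2]
orientation: [-3.14, -0.003, 2.143]
force: [0.0, 0.1, 0.1]
finger_gap: 87.9
grip_force: 0.0
pliers 0.76 ncomp 1 rect c [ 386.6 -215.8] size [ 55.5 171.5] ang -0.973 pca -0.978 mean [ 389.6 -219.3]
short_wrench 0.83 ncomp 1 rect c [602.8 -55.5] size [ 21.3 151.7] ang -0.045 pca -0.077 mean [599.4 -57.3]
nest_short_wrench 0.58 ncomp 1 rect c [600.3 -55.2] size [101.7 223.8] ang -0.05 pca -0.05 mean [599.3 -55.1]
at [ 387.8 -217.9  172.5] [-3.141 -0.     2.141] | shift first [-3.00e-03  3.70e-02  3.35e+00] | az units 0.0 | shift after turn [-3.00e-03  3.70e-02  3.35e+00]
```

View pics/w5.png

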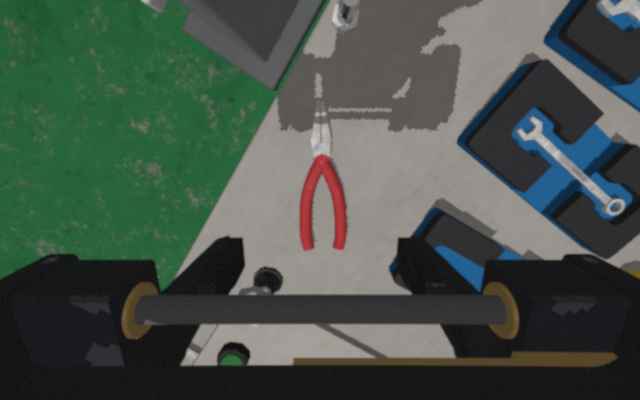

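The pliers are centred between the fingers at (322,200), handles towards the fingers' far side. The short wrench at (570,165) is seated in its own inlay. Grip the pliers.

```bash
python3 -m creep '[0,0.02,0.7,0,0,-0.1,0, 0,0,0.8,0,0,0,0, 0,0,0.8,0,0,0,0, 0,0,0.6,0,0,0,0, 0,0,0.3,0,0,0,0, 0,0,0.13,0,0,0,0, 0,0,0.03,0,0,0,0, 0,0,0,0,0,0,0.3, 0,0,0,0,0,0,1, 0,0,0,0,0,0,1, 0,0,0,0,0,0,1, 0,0,0,0,0,0,1, 0,0,0,0,0,0,1]' 40 && python3 -m creep '[0,0,-0.2,0,0,0,1, 0,0,-0.4,0,0,0,1, 0,0,-0.6,0,0,0,1, 0,0,-0.6,0,0,0,1, 0,0,0,0,0,0,1, 0,0,0,0,0,0,1]'
python3 - <<'E'
from h import *
u=np.array([np.cos(.042),np.sin(.042)]); t=np.array([628.5,-211.3])+2*u; print(t)
go(*t,92,.042+np.pi)
E
```

```text
time: 21.3
tcp_pos: [389.2, -217.6, 5.0]
orientation: [3.141, 0.001, 2.153]
force: [0.3, -0.1, 1.7]
finger_gap: 42.7
grip_force: 38.7
time: 21.9
tcp_pos: [389.0, -217.5, 95.2]
orientation: [3.141, 0.001, 2.153]
force: [0.4, 0.4, -2.7]
finger_gap: 41.9
grip_force: 38.7
[ 630.49823626 -211.21602469]
at [ 389.  -217.5   95.2] [3.141e+00 1.000e-03 2.153e+00] | shift first [-2.552  4.102  0.064] | az units -7.38 | shift after turn [-4.83  -0.076  0.064]
```

```bash
python3 -m creep '[-0.42,0.68,0,0,0,0,1, -0.42,0.68,0,0,0,0,1, -0.42,0.68,0,0,0,0,1, -0.42,0.68,0,0,0,0,1, -0.42,0.68,0,0,0,0,1, -0.42,0.68,0,0,0,0,1, 0,0,0,0,0,-0.92,1, 0,0,0,0,0,-0.92,1, 0,0,0,0,0,-0.92,1, 0,0,0,0,0,-0.92,1, 0,0,0,0,0,-0.92,1, 0,0,0,0,0,-0.92,1, 0,0,0,0,0,-0.92,1, 0,0,0,0,0,-0.92,1, 0,0,0,0,0,0,1, 0,0,0,0,0,0,1]'
python3 - <<'E'
from h import *
d=optics.read_camera('wrist')
z=r.read_state()['tcp_pos'][2]
P,m=pose('pliers',d,'wrist',z=z+2); print('min x (jaw tip)',P[P[:,0].argmin()])
P,m=pose('nest_pliers',d,'wrist')
cv2.imwrite('pics/w6.png',d['color'][:,:,::-1])
go(630.5,-211.2,92,.042+np.pi)
E
```

```text
time: 23.5
tcp_pos: [627.1, -209.9, 92.5]
orientation: [3.14, -0.003, -3.105]
force: [-0.0, 0.6, -2.1]
finger_gap: 42.4
grip_force: 38.7
pliers 0.91 ncomp 3 rect c [ 619.7 -210.2] size [ 57.2 166.6] ang 0.037 pca 0.055 mean [ 613.3 -211.4]
min x (jaw tip) [ 536.44138236 -213.49201112]
nest_pliers 0.6 ncomp 7 rect c [ 628.9 -212.6] size [101.7 223.3] ang 0.049 pca 0.045 mean [ 582.  -215.5]
at [ 628.  -210.2   93.9] [ 3.141e+00 -1.000e-03 -3.104e+00] | shift first [-0.049 -0.022  0.037] | az units -0.03 | shift after turn [-0.049 -0.023  0.037]
```

View pics/w6.png

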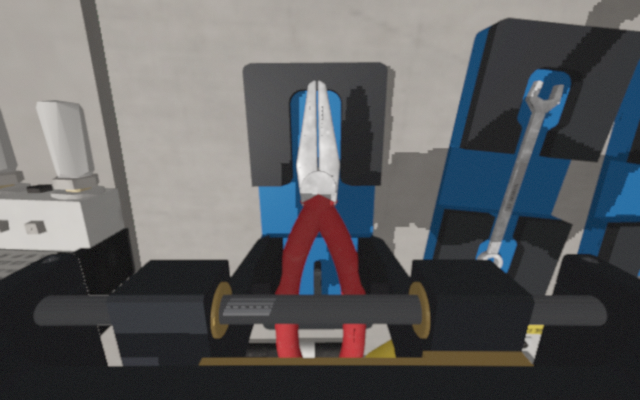

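Pliers held, jaws at (317,140) over the jaw slot and handles to the far side. The jaw tip measures about 6 mm short, so I'll correct that while lowering.

```bash
python3 -m creep '[-0.11,-0.03,0.3,0,0,0,1, 0,0,0.5,0,0,0,1, 0,0,0.4,0,0,0,1, 0,0,0.15,0,0,0,1, 0,0,0.08,0,0,0,1, 0,0,0,0,0,0,1, 0,0,0,0,0,0,1]'
python3 - <<'E'
from h import *
d=optics.read_camera('wrist')
P,m=pose('pliers',d,'wrist',z=24); print('tip',P[P[:,0].argmin()])
go(633.3,-211.2,19,.042+np.pi)
E
```

```text
time: 24.35
tcp_pos: [634.9, -212.0, 24.2]
orientation: [-3.141, 0.002, -3.102]
force: [-0.2, -0.2, -2.1]
finger_gap: 42.2
grip_force: 38.7
pliers 0.79 ncomp 3 rect c [ 629.7 -209.2] size [ 58.5 170.4] ang -0.006 pca 0.056 mean [ 622.6 -213.5]
tip [ 544.45834265 -215.3819014 ]
at [ 635.1 -212.    24.6] [-3.141e+00  2.000e-03 -3.102e+00] | shift first [0.035 0.018 0.111] | az units -0.02 | shift after turn [0.035 0.018 0.111]
```

```bash
python3 -m creep '[0.02,0,0.05,0,0,0,1, 0,0,0.04,0,0,0,1, 0,0,0,0,0,0,1, 0,0,0,0,0,0,1]' && python3 -m creep '[0,0,0,0,0,0,0.3, 0,0,0,0,0,0,0.3, 0,0,0,0,0,0,0.3, 0,0,0,0,0,0,0.2, 0,0,-0.3,0,0,0,0.2, 0,0,-0.6,0,0,0,0.2, 0,0,-0.8,0,0,0,0.2, 0,0,-0.8,0,0,0,0.2, 0,0,-0.5,0,0,0,0.2, 0,0,0,0,0,0,0.2, 0,0,0,0,0,0,0.2]'
python3 - <<'E'
from h import *
d=optics.read_camera('wrist'); cv2.imwrite('pics/w7.png',d['color'][:,:,::-1])
P,m=pose('pliers',d,'wrist',z=21);P,m=pose('nest_pliers',d,'wrist')
u=np.array([np.cos(-.8),np.sin(-.8)]); t=np.array([398.1,159.5])+35*u; print(t)
go(*t,170,-.8+np.pi)
E
```

```text
time: 24.85
tcp_pos: [633.3, -211.8, 19.1]
orientation: [-3.141, 0.001, -3.102]
force: [0.1, -0.3, -0.1]
finger_gap: 42.6
grip_force: 38.7
time: 25.95
tcp_pos: [633.5, -211.8, 170.2]
orientation: [-3.141, 0.002, -3.102]
force: [0.2, 0.2, -1.2]
finger_gap: 70.6
grip_force: 0.0
pliers 0.9 ncomp 1 rect c [ 629.2 -215. ] size [ 56.7 173.1] ang 0.065 pca 0.05 mean [ 634.3 -213.3]
nest_pliers 0.9 ncomp 1 rect c [ 628.4 -213.6] size [101.4 220.3] ang 0.041 pca 0.043 mean [ 612.2 -214.2]
[422.48473483 134.39253682]
at [ 631.7 -211.2  166.6] [ 3.140e+00 -3.000e-03 -3.102e+00] | shift first [ 3.908  7.071 -0.067] | az units 6.01 | shift after turn [ 7.873  1.814 -0.067]
```

View pics/w7.png

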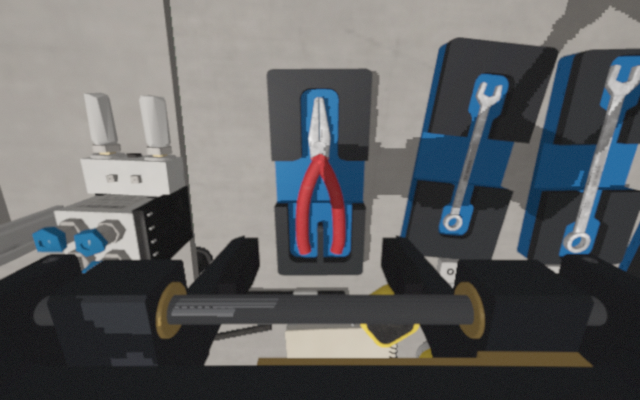

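The pliers lie in their inlay at (320,175) with the tongue between the handles, and both wrenches are home at right. Now the driver.

```bash
python3 -m creep '[0.39,0.71,0,0,0,0,0.2, 0.39,0.71,0,0,0,0,0.2, 0.39,0.71,0,0,0,0,0.2, 0.39,0.71,0,0,0,0,0.2, 0.39,0.71,0,0,0,0,0.2, 0.39,0.71,0,0,0,0,0.2, 0.39,0.71,0,0,0,0,0.2, 0.39,0.71,0,0,0,0,0.2, 0.39,0.71,0,0,0,0,0.2, 0.39,0.71,0,0,0,0,0.2, 0,0,0,0,0,0.86,0.2, 0,0,0,0,0,0.86,0.2, 0,0,0,0,0,0.86,0.2, 0,0,0,0,0,0.86,0.2, 0,0,0,0,0,0.86,0.2, 0,0,0,0,0,0.86,0.2, 0,0,0,0,0,0.86,0.2, 0,0,0,0,0,0,0.2, 0,0,0,0,0,0,0.2]'
python3 - <<'E'
from h import *
d=optics.read_camera('wrist')
P,m=pose('driver',d,'wrist')
cv2.imwrite('pics/w8.png',d['color'][:,:,::-1])
go(422.5,134.4,5,-.8+np.pi)
E
```

```text
time: 28.0
tcp_pos: [423.4, 135.1, 167.6]
orientation: [-3.14, -0.001, 2.343]
force: [-1.2, -0.9, 1.1]
finger_gap: 70.6
grip_force: 0.0
driver 0.73 ncomp 1 rect c [397.8 160. ] size [ 28.6 183.6] ang -0.784 pca -0.799 mean [415.4 143.6]
at [423.7 135.2 168.1] [-3.140e+00 -1.000e-03  2.343e+00] | shift first [ 0.005 -0.029  3.261] | az units 0.01 | shift after turn [ 0.005 -0.029  3.261]
```

View pics/w8.png

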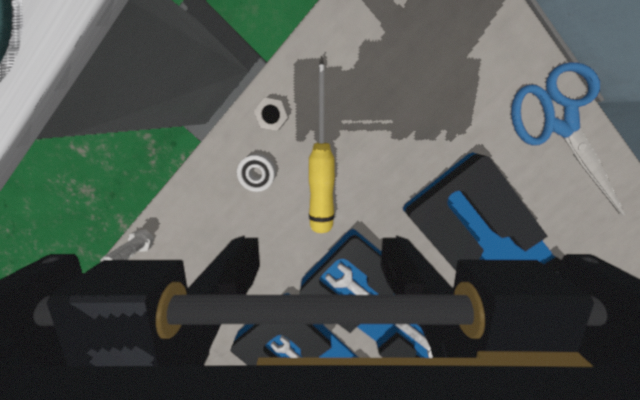

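Driver centred at column 321, handle at rows 145–232. A ring nut at (256,173) is close on the left, so I'll go in with the gripper at 44 mm.

```bash
python3 -m creep '[0,-0.02,0.6,0,0,0,0.5, 0,0,0.7,0,0,0,0.5, 0,0,0.7,0,0,0,0.5, 0,0,0.5,0,0,0,0.5, 0,0,0.3,0,0,0,0.5, 0,0,0.25,0,0,0,0.5, 0,0,0.18,0,0,0,0.5, 0,0,0.07,0,0,0,0.5, 0,0,0,0,0,0,0.5, 0,0,0,0,0,0,1, 0,0,0,0,0,0,1, 0,0,0,0,0,0,1, 0,0,0,0,0,0,1, 0,0,0,0,0,0,1]' 25 && python3 -m creep '[0,0,-0.2,0,0,0,1, 0,0,-0.4,0,0,0,1, 0,0,-0.6,0,0,0,1, 0,0,-0.6,0,0,0,1, 0,0,-0.1,0,0,0,1, 0,0,0,0,0,0,1]'
python3 - <<'E'
from h import *
a=-.058;u=np.array([np.cos(a),np.sin(a)]); t=np.array([623.5,220.5])+35*u; print(t)
go(*t,97,a+np.pi)
E
```

```text
time: 29.5
tcp_pos: [424.2, 134.9, 4.5]
orientation: [3.14, 0.001, 2.341]
force: [0.6, -0.6, 5.6]
finger_gap: 28.8
grip_force: 25.0
time: 30.1
tcp_pos: [424.2, 134.9, 99.7]
orientation: [3.139, 0.001, 2.341]
force: [1.9, -0.0, -1.6]
finger_gap: 28.5
grip_force: 25.0
[658.4411465  218.47113796]
at [424.2 134.9  99.7] [3.139e+00 1.000e-03 2.341e+00] | shift first [-2.059  4.527  0.055] | az units -5.32 | shift after turn [-4.579  1.941  0.055]
```

```bash
python3 -m creep '[-0.29,0.65,0,0,0,0,1, -0.29,0.65,0,0,0,0,1, -0.29,0.65,0,0,0,0,1, -0.29,0.65,0,0,0,0,1, -0.29,0.65,0,0,0,0,1, -0.29,0.65,0,0,0,0,1, -0.3,0.63,0,0,0,0,1, 0,0,0,0,0,-0.89,1, 0,0,0,0,0,-0.89,1, 0,0,0,0,0,-0.89,1, 0,0,0,0,0,-0.89,1, 0,0,0,0,0,-0.89,1, 0,0,0,0,0,-0.87,1, 0,0,0,0,0,0,1, 0,0,0,0,0,0,1]'
python3 - <<'E'
from h import *
d=optics.read_camera('wrist')
z=r.read_state()['tcp_pos'][2]
P,m=pose('driver',d,'wrist',z=z+9); print('tip',P[P[:,0].argmin()])
P,m=pose('nest_driver',d,'wrist')
cv2.imwrite('pics/w9.png',d['color'][:,:,::-1])
go(658.4,218.5,92,-.058+np.pi)
E
```

```text
time: 31.6
tcp_pos: [655.9, 218.7, 96.5]
orientation: [-3.14, -0.003, 3.08]
force: [0.7, 0.6, -1.0]
finger_gap: 28.9
grip_force: 25.0
driver 0.85 ncomp 2 rect c [626.1 220.3] size [ 29.4 183.1] ang -0.082 pca -0.061 mean [633.5 219.4]
tip [534.59290402 223.2895233 ]
nest_driver 0.6 ncomp 4 rect c [623.5 222.1] size [102.  220.4] ang -0.067 pca -0.056 mean [580.5 225.4]
at [656.6 218.9  97.8] [-3.141e+00 -1.000e-03  3.082e+00] | shift first [-0.036 -0.006  0.117] | az units -0.01 | shift after turn [-0.036 -0.006  0.117]
```

View pics/w9.png

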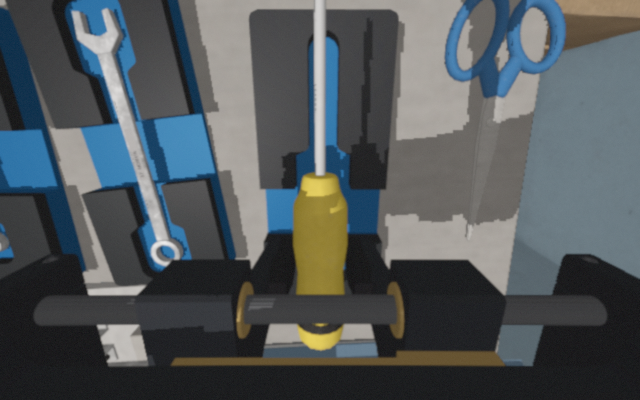

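Blade at column 320 over the blade slot and handle at (320,230) over the handle pocket. Lower.

```bash
python3 -m creep '[-0.05,0,0.3,0,0,0,1, 0,0,0.5,0,0,0,1, 0,0,0.4,0,0,0,1, 0,0,0.2,0,0,0,1, 0,0,0.1,0,0,0,1, 0,0,0.05,0,0,0,1, 0,0,0,0,0,0,1, 0,0,0,0,0,0,1]'
python3 - <<'E'
from h import *
d=optics.read_camera('wrist')
P,m=pose('driver',d,'wrist',z=30); print('tip',P[P[:,0].argmin()])
go(659,218.7,14.5,-.058+np.pi)
E
```

```text
time: 32.55
tcp_pos: [660.5, 219.2, 22.3]
orientation: [3.141, 0.002, 3.083]
force: [0.4, -0.2, -0.9]
finger_gap: 28.7
grip_force: 25.0
driver 0.97 ncomp 2 rect c [631.9 220.6] size [ 29.  186.3] ang -0.075 pca -0.057 mean [638.9 219.8]
tip [538.73219063 222.99273866]
at [660.4 219.1  22.4] [3.141e+00 2.000e-03 3.083e+00] | shift first [ 0.028 -0.01   0.158] | az units -0.0 | shift after turn [ 0.028 -0.01   0.158]
```

```bash
python3 - <<'E'
from h import *
d=optics.read_camera('wrist')
P,m=pose('driver',d,'wrist',z=30); print(np.nonzero(m)[0].min())
P,m=pose('nest_driver',d,'wrist'); print(np.nonzero(m)[0].min())
d=optics.read_camera('top')
P,m=pose('driver',d,'top',z=30); print('tip',P[P[:,0].argmin()])
d=optics.read_camera('side');P,m=pose('nest_driver',d,'side')
cv2.imwrite('pics/s2.png',cv2.resize(d['color'][130:270,150:350,::-1],None,fx=4,fy=4))
E
```

```text
driver 0.86 ncomp 2 rect c [631.5 220.7] size [ 30.  185.7] ang -0.08 pca -0.057 mean [638.6 219.8]
0
nest_driver 0.75 ncomp 5 rect c [635.4 221.7] size [100.9 194.7] ang -0.061 pca -0.068 mean [592.9 224.5]
0Traceback (most recent call last):
  File "<stdin>", line 6, in <module>
  File "h.py", line 10, in pose
    best=finder.masks_of(n,cam)[0]; m=best['region']
         ~~~~~~~~~~~~~~~~~~~~~~^^^
IndexError: list index out of range
```

The tip is cut off by the picture edge, so I'll trust the grip offset (origin about x = 624). Continue down.

```bash
python3 -m creep '[0.02,0,0.06,0,0,0,1, 0,0,0.05,0,0,0,1, 0,0,0.03,0,0,0,1, 0,0,0.01,0,0,0,1, 0,0,0,0,0,0,1, 0,0,0,0,0,0,1]'
```

```text
time: 33.5
tcp_pos: [658.3, 218.9, 14.6]
orientation: [-3.141, -0.001, 3.083]
force: [-4.0, -0.9, 5.4]
finger_gap: 28.8
grip_force: 25.0
```

```bash
python3 -m creep '[0,0,-0.02,0,0,0,0.45, 0,0,0,0,0,0,0.45, 0,0,0,0,0,0,0.45, 0,0,0,0,0,0,0.45, 0,0,-0.3,0,0,0,0.45, 0,0,-0.6,0,0,0,0.45, 0,0,-0.8,0,0,0,0.45, 0,0,-0.8,0,0,0,0.45, 0,0,-0.5,0,0,0,0.45, 0.8,0,-0.2,0,0,0,0.45, 0.8,0,0,0,0,0,0.45, 0.8,0,0,0,0,0,0.45, 0.8,0,0,0,0,0,0.45, 0,0,0,0,0,0,0.45, 0,0,0,0,0,0,0.45]'
python3 - <<'E'
from h import *
d=optics.read_camera('wrist'); cv2.imwrite('pics/w10.png',d['color'][:,:,::-1])
for n,z in [('driver',23),('nest_driver',28),('long_wrench',21),('nest_long_wrench',28)]: pose(n,d,'wrist',z=z)
d=optics.read_camera('side'); cv2.imwrite('pics/s3.png',cv2.resize(d['color'][130:270,150:350,::-1],None,fx=4,fy=4))
E
```

```text
time: 35.0
tcp_pos: [498.8, 228.5, 176.0]
orientation: [3.141, 0.002, 3.084]
force: [0.4, -0.5, 0.5]
finger_gap: 48.7
grip_force: 0.0
driver 0.56 ncomp 2 rect c [626.3 220.5] size [ 28.8 190.1] ang -0.069 pca -0.059 mean [641.3 218.8]
nest_driver 0.67 ncomp 2 rect c [619.6 222.1] size [101.3 226.7] ang -0.057 pca -0.053 mean [594.7 223.6]
long_wrench 0.59 ncomp 1 rect c [542.2  69.6] size [31.  79.4] ang -0.092 pca 0.068 mean [537.1  73.1]
nest_long_wrench 0.57 ncomp 2 rect c [599.3  82.6] size [112.1 229.2] ang 0.057 pca 0.352 mean [539.6  84. ]
```

View pics/w10.png

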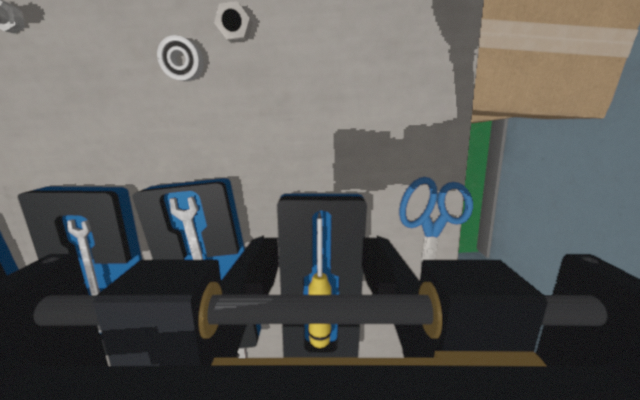

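View pics/s3.png

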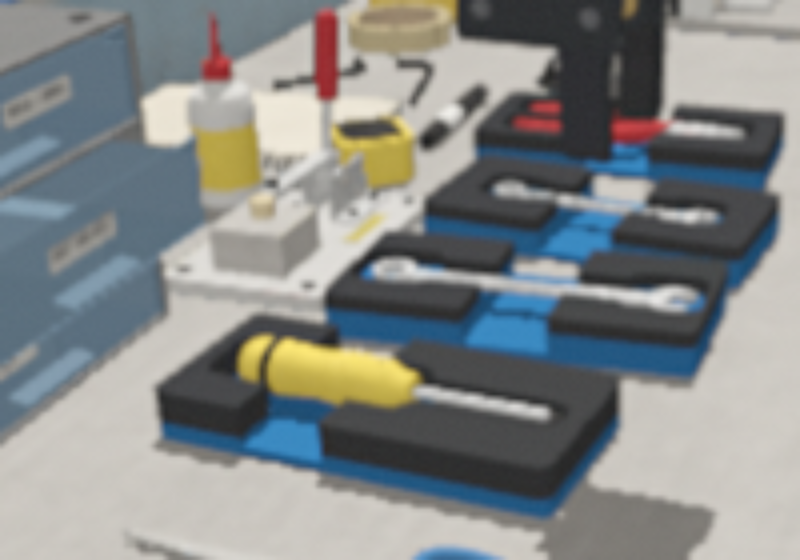

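All four tools are down in their own cut-outs. The side crop shows the driver at (330,370), the long wrench at (540,285), the short wrench at (600,205) and the pliers at (630,130). Hand in.

```bash
python3 -c "
from station import r
print(r.job_done())"
```

```text
the job is handed in; nothing more can be done
None
```

The job is handed in at about 35 s: in the last pictures both wrenches, the pliers and the screwdriver each lie down in their own inlay, with the gripper clear of them; the hand-in returned no verdict.

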